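Stack stepped stock trays with alternating offsets

ROBOT

A 6-joint arm with a two-finger parallel gripper is mounted at the origin on the work surface. World frame = base frame: x ahead of the robot, y to its left, z up, the work surface at z = 0. Lengths are in m, angles in rad, forces in N, time in s.
With the tool pointing down it reaches from about 0.4 to 0.825 m from the base axis. Payload 7 kg.
Tool frame: the origin (TCP) lies on the centre line of the jaws, within the pads' length; the fingertips stand tip_reach ahead of it and the grasp point (between the pads) is the TCP (tip_reach is the distance from the TCP to the fingertips, in m); z points along the fingers, y is the line along which they close (so a half turn about z gives the same grasp; the last joint's range is limited). The gripper opens to 88 mm and grips with 3 to 60 N. Pads are 19 mm wide; open, the fingers measure 130 mm over their backs; the gripper's body (78 mm by 193 mm) begins 47 mm behind the grasp point.
Start: joints at [1.395, 0.359, 0.012, 0, -1.224, -0.288], TCP at [0.302, 0.604, 0.246] pointing down, gripper open.
Joint ranges: [-3.07, 3.07], [-1.43, 2.12], [-1.02, 1.25], [-3.03, 1.67], [-3.05, -0], [-3.03, 3.03]. Speed limits (rad/s): [2.39, 2.39, 3.01, 3.14, 3.14, 3.14].

INTERFACE

Orientations are given as [roll, pitch, yaw] about the fixed x, y, z axes, in that order (R = Rz(yaw) Ry(pitch) Rx(roll)).
In Python, from station import get_state, grab_frame, calibration, job_done, find_in, mark_of, tip_reach gives the robot as it stands.
- The arm moves only by the shell command python3 -m handwheel 'ROWS' [OPENING] [FORCE]. ROWS is JSON, a list of rows, each an object with "delta_pos": the shift along the world's x, y, z in units of 30 mm (1.0 is 30 mm), a list of three; "dr": the turn, a rotation vector about the world's x, y, z in degrees, a list of three. In form: [{"delta_pos": [tx, ty, tz], "dr": [rx, ry, rz]}, ...]. A call has 1 to 10 rows; each row shifts and turns the commanded pose from where the row before left it; what a row does not reach is not made up. A row lasts 1/10 s, in which the tool goes at most 50 mm and 8.59 degrees, less where a joint would pass 70% of its speed; a pose out of reach is approached as far as the arm can. A call is refused whole if a number of a shift passes 1 or a number of a turn 8.59, either way. A call with a gripper value outside its range is refused whole. OPENING is the closure, from -1 (fully open) to 1 (shut), set as the call begins (- or left out, the last holds). The fingers move at their own pace and stop on an object; FORCE is the grip in N (left out, the last holds). Time passes only in rows, so rows that do not move let the fingers close. It gives the time, the measured TCP pose, the force, the opening and the grip force at its end, in the units of the state.
- get_state(): the state, without advancing time (a new reading comes with each control period).
- grab_frame(name): name is "scene" or "top" or "wrist"; returns the picture (480x640x3 uint8, red, green, blue); there is no depth.
- calibration(name): a dict with "fx", "fy", "cx", "cy" (pixels), "extrinsics" (4x4, takes a point from world to camera coordinates). Camera axes: x right, y down, z forward; pixel columns grow to the right and rows downward; lengths in m; the calibration is good to about 2 mm. A picture is of the moment at which its call begins: read the wrist's pose just before it. calibration takes no time and is no camera call; for the wrist camera it gives the pose at the moment of the call.
- job_done(): hands the job in; it is judged then, once.
Trained networks look in the newest picture that a camera, given by its name, has taken for a name from the list of things; names that differ only in an ending like _2 or _b are one class to them, and where a whole thing is asked for, a point or a joint stands for the part that bears it (a point fixed in the world has none). Each returns a list of dicts, best first, with "conf" (0 to 1); they miss things now and then, are a little off and sometimes report something else, mostly with a low value. They report only what shows in the picture. A call takes as long as a camera call.
- find_in(camera, query): "location" ([column, row] in pixels, amid what is visible of it).
- mark_of(camera, query): "location" ([column, row] in pixels: a listed point, or the origin of a listed thing).
The state is a dict: "t": time; "q": joint angles; "qd": joint speeds; "joint_efforts": joint torques, N m; "eef_pos": TCP position; "ee_rot": TCP orientation; "force": force on the tool from outside, world axes, zero at the start; "moment": the same for the moment, N m; "width": finger opening in m; "gripper_force": force on a finger pad.
Only numpy, scipy, OpenCV 4.12 (cv2) and the standard library are available. Lean on these libraries where they do the work, as an engineer would, in place of code of your own. Each camera call takes 0.05 s, during which the arm holds its last target. There are 200 camera calls.

TASK

Build the tray stack for the next order: take the blue tray off the sloping rack and set it on the rim of the grey tray with its end close up against the grey tray's step, then set the orange tray on the blue one in the same way, against the blue step. Each tray lies level, sides in line with the tray below, and its step at the opposite end to the step below it, so the offsets alternate. Keep the loaded trays from tipping steeply, do not shift the grey tray, and leave everything else alone.

Things in the scene. Friction and masses are not known exactly. Their poses are not given: they have to be found in the camera images.
- grey_tray_center (a point): grey bottom tray, 0.8 kg, loose, level on the bench, step towards the robot. Like the others: open top, 150 mm long (x), 60 wide (y), flat underside, 6 mm walls with rim 42 mm above the underside. Point on its middle line, 21 mm above the underside (half-way up the walls), 75 mm from either end; z up out of the tray, x away from the step.
- grey_tray_step (a point): middle of the top of the grey tray's step: 60 mm towards -x and 33 mm up from the tray's centre point. On every tray the step is a raised block at the -x end, 30 mm long (x = -75 to -45), full width, top 54 mm above the underside, so its face at x = -45 stands 12 mm above the rim.
- blue_tray_center (a point): blue tray, 0.2 to 0.42 kg, same shape as the grey one, in one of the rack's three lanes with its step at the low end. Grip it across its 60 mm width. Point on its middle line, 21 mm above the underside (half-way up the walls), 75 mm from either end; z up out of the tray, x away from the step.
- blue_tray_step (a point): middle of the top of the blue tray's step: 60 mm towards -x and 33 mm up from the tray's centre point
- orange_tray_center (a point): orange tray, 0.2 to 0.42 kg, same shape as the grey one, in one of the rack's three lanes with its step at the high end. Grip it across its 60 mm width. Point on its middle line, 21 mm above the underside (half-way up the walls), 75 mm from either end; z up out of the tray, x away from the step.
- orange_tray_step (a point): middle of the top of the orange tray's step: 60 mm towards -x and 33 mm up from the tray's centre point
- rack: fixed white rack, 362 mm wide (y), 220 deep (x); bed rises at 30 degrees along +x, towards the robot, from 34 to 152 mm above the bench; 22 mm stop bar at the low edge. In lanes y = -110, 0, 110 mm things lie flat on the bed, lengthwise up the slope against the bar, 50 mm apart. Origin on the bench, mid-width, 80 mm in from the low edge, which is the far one.
- carton_center (a point): closed white carton with an orange band, 150 x 58 x 46 mm, 0.22 kg, in the rack's third lane; to be left alone. Point at its centre.
- tape_roll: roll of amber packing tape lying flat, 104 mm across, 48 mm high; left alone. Origin under its centre.
- spray: white spray bottle with red cap, 64 mm across, 170 mm high; left alone. Origin under its centre.
- scanner: black and yellow hand scanner lying on the bench, about 158 x 45 x 31 mm; left alone. Origin under its middle.
- small_box: small brown cardboard box with tape, 100 x 80 x 60 mm; left alone. Origin under its centre.
- brush: flat brush with a wooden handle, about 200 mm long, lying on the bench beyond the rack; left alone. Origin under its middle.

How it is judged:
On the way, in this order (a step that is already met when the one before it is completed fails the run):
1. the blue tray sits level on the grey tray's rim against the grey step, its own step at the opposite end (x of blue_tray_center in the frame of grey_tray_center between 0.026 and 0.042 m and y of blue_tray_center in the frame of grey_tray_center between -0.01 and 0.01 m and z of blue_tray_center in the frame of grey_tray_center between 0.036 and 0.047 m and angle between blue_tray_center's own z axis and vertical below 0.06 rad and angle between the x axis of blue_tray_center and the x axis of grey_tray_center, either way round below 0.12 rad and x of blue_tray_step in the frame of grey_tray_center above 0.06 m), for 0.3 s.
2. the orange tray sits on the blue tray in the same way, the blue one still in place (all of step 1 and x of orange_tray_center in the frame of blue_tray_center between 0.026 and 0.042 m and y of orange_tray_center in the frame of blue_tray_center between -0.01 and 0.01 m and z of orange_tray_center in the frame of blue_tray_center between 0.036 and 0.047 m and angle between orange_tray_center's own z axis and vertical below 0.06 rad and angle between the x axis of orange_tray_center and the x axis of blue_tray_center, either way round below 0.12 rad and x of orange_tray_step in the frame of blue_tray_center above 0.06 m), for 0.3 s.
At the end, for the whole second after the job is handed in: Blue rests on grey's rim, orange on blue's: each level within 3.4 degrees, its end 0 to 12 mm from the step below, sides in line within 10 mm and 7 degrees, steps at alternate ends; centres 36 to 47 mm apart in height; grey within 30 mm of its start; all released (all of step 2 and distance of grey_tray_center from where it was at the start of the episode below 0.03 m); the robot touches nothing.
It fails at once if the blue or orange tray tips more than 52 degrees from level (angle between any of blue_tray_center, orange_tray_center's own z axis and vertical above 0.9 rad).
It fails at once if the grey tray is shifted more than 30 mm (distance of grey_tray_center from where it was at the start of the episode above 0.03 m).
It fails at once if the carton, tape roll, spray bottle, scanner, small box or brush is moved more than 30 mm (distance of any of carton_center, tape_roll, spray, scanner, small_box, brush from where it was at the start of the episode above 0.03 m).
It also fails if it takes over 61 s, if anything falls off the work surface, if the arm or the gripper's body presses on something with over 40 N, if the wrist force passes 120 N, or if a joint passes its speed limit or range.

## Working session

There is one attempt and no reset: what is moved stays moved. The work goes in short steps, Python scripts to look and compute and a shell command to move; the robot and the scene stay as the last step left them, time stands still between calls to the robot, and variables do not carry over. Pictures are saved under pics/ and viewed, at most 10 in all, crops included, and the job is handed in when it is done.

```bash
mkdir -p pics; ls
python3 - <<'E'
from station import *
import cv2,numpy as np
print(get_state()); print(tip_reach)
a=grab_frame("scene");b=grab_frame("top")
cv2.imwrite("pics/s.png",a[:,:,::-1]);cv2.imwrite("pics/t.png",b[:,:,::-1])
for c in("scene","top"):
    k=calibration(c);print(c,k["fx"],k["cx"],k["cy"],np.linalg.inv(np.array(k["extrinsics"])).round(3).tolist())
    for n in("grey_tray_center","grey_tray_step","blue_tray_center","blue_tray_step","orange_tray_center","orange_tray_step","rack","carton_center"):
        r=mark_of(c,n);print(n,[(np.round(x["location"],1).tolist(),round(x["conf"],2)) for x in r[:2]])
E
```

```text
pics
{'t': 0.0, 'q': array([ 1.39508641e+00,  3.59360957e-01,  1.10299716e-02, -3.53598040e-04,
       -1.22409678e+00, -2.88102477e-01]), 'qd': array([ 1.30654359e-04,  5.48494609e-04, -1.56020373e-03,  1.30955068e-03,
       -4.43411161e-05, -1.26600927e-04]), 'joint_efforts': array([-1.54633934e-03, -5.82724714e+01,  2.93052953e+01,  6.99731693e+00,
        6.71006273e-03, -1.73979934e-04]), 'eef_pos': array([0.30178004, 0.60325249, 0.24462624]), 'ee_rot': array([ 3.13993400e+00, -1.44887352e-04, -4.63932692e-01]), 'force': array([ 0.01198032, -0.01910267, -0.20870644]), 'moment': array([-0.02589886,  0.01955579,  0.01047136]), 'gripper_force': 0.0, 'width': 0.0875792552593053}
0.019
scene 594.7255107428039 318.6922187087726 233.99171413143782 [[-0.589, 0.434, -0.682, 1.705], [0.808, 0.341, -0.481, 0.732], [0.024, -0.834, -0.551, 1.038], [0.0, 0.0, 0.0, 1.0]]
grey_tray_center [([275.9, 235.8], 0.97), ([261.7, 304.6], 0.47)]
grey_tray_step [([296.1, 227.4], 0.77)]
blue_tray_center [([465.4, 281.3], 0.79)]
blue_tray_step [([461.2, 293.2], 0.85), ([274.1, 239.9], 0.32)]
orange_tray_center [([380.8, 261.8], 0.7)]
orange_tray_step [([389.6, 237.2], 0.56)]
rack [([418.0, 293.1], 0.93)]
carton_center [([422.3, 269.7], 0.95), ([250.4, 197.5], 0.63)]
top 475.7908922717015 325.9091091056152 232.0015396002445 [[0.004, -0.983, 0.183, 0.394], [-1.0, -0.002, 0.013, -0.044], [-0.012, -0.183, -0.983, 1.128], [0.0, 0.0, 0.0, 1.0]]
grey_tray_center [([417.7, 254.5], 0.93)]
grey_tray_step [([397.6, 264.7], 0.74)]
blue_tray_center [([159.4, 281.1], 0.88)]
blue_tray_step [([151.9, 252.0], 0.6)]
orange_tray_center [([252.9, 254.7], 0.68)]
orange_tray_step [([256.1, 269.4], 0.73), ([260.1, 154.9], 0.72)]
rack [([218.3, 281.0], 0.82)]
carton_center [([201.9, 268.0], 0.59)]
```

View pics/t.png

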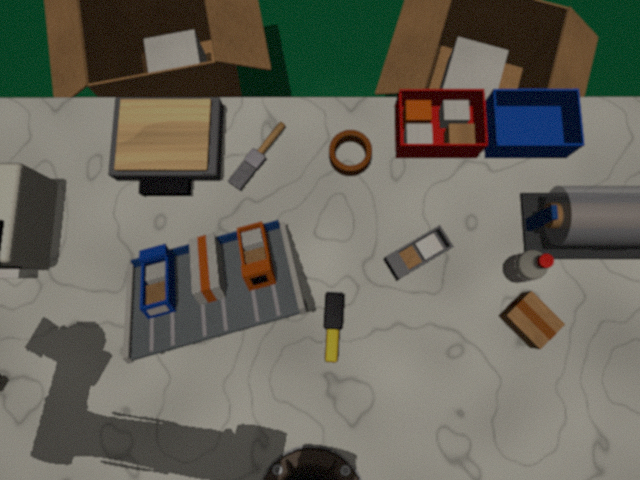

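View pics/s.png

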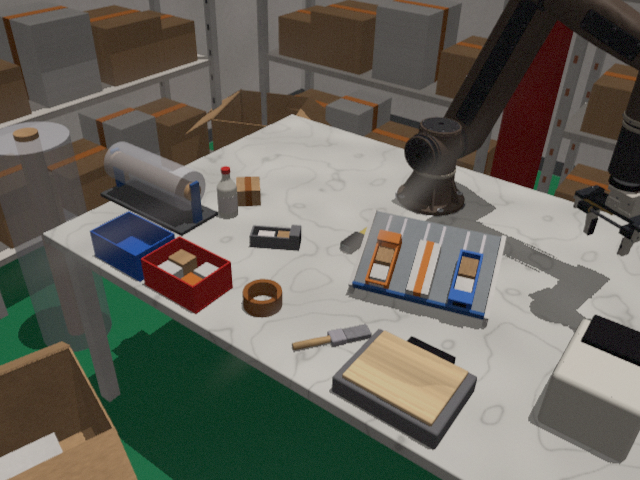

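The top view shows blue (157,282), the carton (205,268) and orange (256,258) on the rack, left to right. Grey is at (418,254) with its step at the lower left, and the scanner is at (333,330). The scene view shows the same layout. Next I triangulate.

```bash
cat > h.py <<'E'
from station import *
import cv2,numpy as np
from scipy.optimize import least_squares
from scipy.spatial.transform import Rotation as R
def proj(k,P):
    E=np.array(k["extrinsics"]);p=np.atleast_2d(P)@E[:3,:3].T+E[:3,3]
    return np.c_[k["fx"]*p[:,0]/p[:,2]+k["cx"],k["fy"]*p[:,1]/p[:,2]+k["cy"]]
def tri(obs):  # [(k,px)]
    return least_squares(lambda P:np.concatenate([(proj(k,P)[0]-px) for k,px in obs]),[.45,0,.05],loss="soft_l1",f_scale=3)
def onz(k,px,z):
    E=np.array(k["extrinsics"]);d=E[:3,:3].T@[(px[0]-k["cx"])/k["fx"],(px[1]-k["cy"])/k["fy"],1];c=-E[:3,:3].T@E[:3,3]
    return c+d*(z-c[2])/d[2]
E
python3 - <<'E'
from h import *
S=calibration("scene");T=calibration("top")
D={"grey_c":([275.9,235.8],[417.7,254.5]),"grey_s":([296.1,227.4],[397.6,264.7]),"blue_c":([465.4,281.3],[159.4,281.1]),"blue_s":([461.2,293.2],[151.9,252]),"or_c":([380.8,261.8],[252.9,254.7]),"or_s":([389.6,237.2],[256.1,269.4]),"rack":([418,293.1],[218.3,281]),"carton":([422.3,269.7],[201.9,268])}
for n,(a,b) in D.items():
    r=tri([(S,a),(T,b)]);print(n,r.x.round(3),r.cost.round(1))
def rackpts(p,q):
    x,y,w=p; q=np.array(q); return np.c_[x+np.cos(w)*q[:,0]-np.sin(w)*q[:,1],y+np.sin(w)*q[:,0]+np.cos(w)*q[:,1],q[:,2]]
# bed centre-line heights: tray lane local: centre x from low edge -80: underside starts at bar
def model(p):
    c,s=np.cos(np.pi/6),np.sin(np.pi/6)
    # along bed from low inner edge: bed start (-0.08,z.034); u along, n normal
    f=lambda u,n,y:[-.08+p[3]+u*c-n*s,y,.034+p[3]*np.tan(np.pi/6)+u*s+n*c]
    return rackpts(p,[f(.075,.021,.11*p[4]),f(.015,.054,.11*p[4]),f(.075,.021,-.11*p[4]),f(.135,.054,-.11*p[4]),f(.075,.023,0),[0,0,0]])
keys=["blue_c","blue_s","or_c","or_s","carton","rack"]
for sg in(1,-1):
    def f(v):
        P=model([*v,sg]);return np.concatenate([(proj(S,P)-[D[k][0] for k in keys]).ravel(),(proj(T,P)-[D[k][1] for k in keys]).ravel()])
    r=least_squares(f,[.45,.2,np.pi,.01],loss="soft_l1",f_scale=3);print(sg,r.x.round(3),r.cost,f(r.x).round(1).tolist())
    print(model([*r.x,sg]).round(3))
E
```

```text
grey_c [ 0.546 -0.244  0.029] 0.1
grey_s [ 0.517 -0.19   0.067] 0.1
blue_c [0.477 0.335 0.088] 0.8
blue_s [0.54  0.352 0.098] 0.3
or_c [0.538 0.126 0.093] 4.9
or_s [0.497 0.114 0.146] 0.3
rack [ 0.487  0.222 -0.   ] 3.0
carton [0.507 0.235 0.099] 5.2Traceback (most recent call last):
  File "<stdin>", line 18, in <module>
    return func(*args, **kwargs)
    vector_fun = VectorFunction(
        fun_wrapped,
    ...<6 lines>...
        workers=workers
    )
    self._update_fun()
    ~~~~~~~~~~~~~~~~^^
    self.f = self.fun_wrapped(xp_copy(self.x))
             ~~~~~~~~~~~~~~~~^^^^^^^^^^^^^^^^^
    return np.atleast_1d(self.fun(x))
                         ~~~~~~~~^^^
    return self.f(x, *self.args, **self.kwargs)
           ~~~~~~^^^^^^^^^^^^^^^^^^^^^^^^^^^^^^
  File "<stdin>", line 17, in f
  File "<stdin>", line 13, in model
  File "<stdin>", line 7, in rackpts
ValueError: too many values to unpack (expected 3)
```

Run:
```python
from h import *
S=calibration("scene");T=calibration("top")
D={"blue_c":([465.4,281.3],[159.4,281.1]),"blue_s":([461.2,293.2],[151.9,252]),"or_c":([380.8,261.8],[252.9,254.7]),"or_s":([389.6,237.2],[256.1,269.4]),"rack":([418,293.1],[218.3,281]),"carton":([422.3,269.7],[201.9,268])}
c,s=np.cos(np.pi/6),np.sin(np.pi/6)
def model(p):
    f=lambda u,n,y:[-.08+p[3]+u*c-n*s,y,.034+p[3]*s/c+u*s+n*c]
    q=[f(.075,.021,-.11),f(.015,.054,-.11),f(.075,.021,.11),f(.135,.054,.11),f(.075,.023,0),[0,0,0]]
    return R.from_euler("z",p[2]).apply(q)+[p[0],p[1],0]
keys=["blue_c","blue_s","or_c","or_s","carton","rack"]
def f(v):
    P=model(v);return np.concatenate([(proj(S,P)-[D[k][0] for k in keys]).ravel(),(proj(T,P)-[D[k][1] for k in keys]).ravel()])
r=least_squares(f,[.48,.22,np.pi,.01],loss="soft_l1",f_scale=3);print(r.x.round(3),r.cost,f(r.x).round(1).tolist())
print(model(r.x).round(3))
w=r.x[2]
# target tool: z = -bed normal ; y horizontal along rack y
n=R.from_euler("z",w).apply([-s,0,c]);yy=R.from_euler("z",w).apply([0,1,0])
for sg in(1,-1):
    M=np.c_[np.cross(yy*sg,-n),yy*sg,-n];q=R.from_matrix(M);q0=R.from_euler("xyz",get_state()["ee_rot"])
    print(sg,q.as_euler("xyz").round(3),"rotvec deg",np.degrees((q*q0.inv()).as_rotvec()).round(1))
```

```text
[0.486 0.224 3.416 0.005] 26.471105574548282 [-0.4, -1.4, -0.5, 2.7, 2.6, -0.8, -1.0, -0.9, 1.1, 0.3, 2.9, -0.1, -1.7, 0.7, -0.3, -0.1, 2.6, 0.2, -1.0, -1.9, 4.6, -0.2, 0.5, -0.3]
[[0.476 0.336 0.093]
 [0.542 0.354 0.091]
 [0.535 0.124 0.093]
 [0.501 0.114 0.151]
 [0.507 0.23  0.095]
 [0.486 0.224 0.   ]]
1 [3.142 0.524 0.274] rotvec deg [ 2.9 30.5 41.3]
-1 [-3.142 -0.524 -2.867] rotvec deg [ -38.3    3.6 -133.8]
```

```bash
python3 -m handwheel '[{"delta_pos":[0.7,-1,0.2],"dr":[0.32,3.39,4.59]},{"delta_pos":[0.7,-1,0.2],"dr":[0.32,3.39,4.59]},{"delta_pos":[0.8,-1,0],"dr":[0.32,3.39,4.59]},{"delta_pos":[0.9,-1,0],"dr":[0.32,3.39,4.59]},{"delta_pos":[0.9,-1,0],"dr":[0.32,3.39,4.59]},{"delta_pos":[1,-0.9,-0.3],"dr":[0.32,3.39,4.59]},{"delta_pos":[1,-0.8,-0.4],"dr":[0.32,3.39,4.59]},{"delta_pos":[1,-0.8,-0.5],"dr":[0.32,3.39,4.59]},{"delta_pos":[0.9,-0.8,-0.5],"dr":[0.32,3.39,4.59]},{"delta_pos":[0,0,0],"dr":[0,0,0]}]' -1 40
python3 - <<'E'
from h import *
K=calibration("wrist");a=grab_frame("wrist");cv2.imwrite("pics/w1.png",a[:,:,::-1])
print({k:K[k] for k in("fx","cx","cy")});st=get_state();print(st["eef_pos"],st["ee_rot"])
for n,P in(("blue_tray_center",[.476,.336,.093]),("blue_tray_step",[.542,.354,.091])):
    print(n,[(np.round(x["location"],1),round(x["conf"],2)) for x in mark_of("wrist",n)[:2]],"pred",proj(K,P).round(1))
E
```

```text
t: 1.9
eef_pos: [0.5411, 0.3506, 0.2003]
ee_rot: [3.137, 0.533, 0.27]
force: [-0.6, 1.2, -1.7]
width: 0.0876
gripper_force: 0.0
{'fx': 395.9581990900766, 'cx': 312.23367546869804, 'cy': 238.43112834105062}
[0.5401898  0.35245899 0.20231882] [3.13806837 0.52937664 0.2691984 ]
blue_tray_center [(array([306.5, 238.2]), 0.83)] pred [[307.1 240.1]]
blue_tray_step [(array([304.8, 154. ]), 0.59)] pred [[306.7 153.1]]
```

View pics/w1.png

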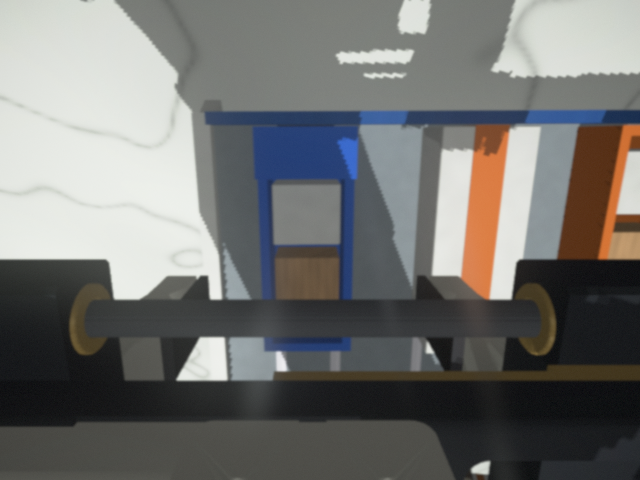

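The wrist view shows the blue tray centred at column 306, its step at rows 127–180 and its high end at row 350. This agrees with the model to about 1–2 px, so I descend.

```bash
python3 -m handwheel '[{"delta_pos":[-0.45,-0.11,-0.75],"dr":[0,0,0]},{"delta_pos":[-0.45,-0.11,-0.75],"dr":[0,0,0]},{"delta_pos":[-0.4,-0.1,-0.7],"dr":[0,0,0]},{"delta_pos":[-0.3,-0.1,-0.5],"dr":[0,0,0]},{"delta_pos":[0,0,0],"dr":[0,0,0]},{"delta_pos":[0,0,0],"dr":[0,0,0]}]' -1 40; python3 -c "
from h import *
print(get_state()['eef_pos'],get_state()['force'],get_state()['ee_rot'])"
```

```text
t: 2.65
eef_pos: [0.4911, 0.3432, 0.1276]
ee_rot: [-3.141, 0.52, 0.276]
force: [0.4, -0.3, 0.3]
width: 0.0875
gripper_force: 0.0
[0.49108745 0.34316869 0.12755757] [ 0.39797485 -0.33772615  0.28913132] [-3.14109293  0.52013215  0.27637763]
```

```bash
python3 -m handwheel '[{"delta_pos":[-0.2,-0.08,-0.45],"dr":[0,0,0]},{"delta_pos":[-0.2,-0.08,-0.42],"dr":[0,0,0]},{"delta_pos":[0,0,0],"dr":[0,0,0]}]' -1 40; python3 -m handwheel '[{"delta_pos":[0,0,0],"dr":[0,0,0]},{"delta_pos":[0,0,0],"dr":[0,0,0]},{"delta_pos":[0,0,0],"dr":[0,0,0]},{"delta_pos":[0,0,0],"dr":[0,0,0]},{"delta_pos":[0,0,0],"dr":[0,0,0]},{"delta_pos":[0,0,0],"dr":[0,0,0]}]' 1 40
```

```text
t: 2.95
eef_pos: [0.478, 0.3371, 0.0988]
ee_rot: [3.141, 0.525, 0.274]
force: [0.4, -0.3, 1.1]
width: 0.0877
gripper_force: 0.0
t: 3.55
eef_pos: [0.4793, 0.3372, 0.0998]
ee_rot: [3.141, 0.522, 0.274]
force: [1.2, -0.5, 1.1]
width: 0.0599
gripper_force: 40.0
```

```bash
python3 -m handwheel '[{"delta_pos":[0,0,0.5],"dr":[0,0,0]},{"delta_pos":[0,0,0.8],"dr":[0,0,0]},{"delta_pos":[0,0,1],"dr":[0,0,0]},{"delta_pos":[0,0,1],"dr":[0,0,0]},{"delta_pos":[0,0,1],"dr":[1.62,-5.78,0]},{"delta_pos":[0,0,0.7],"dr":[1.62,-5.78,0]},{"delta_pos":[0,0,0.4],"dr":[1.62,-5.78,0]},{"delta_pos":[0,0,0],"dr":[1.62,-5.78,0]},{"delta_pos":[0,0,0],"dr":[1.62,-5.78,0]},{"delta_pos":[0,0,0],"dr":[0,0,0]}]' 1 40
python3 - <<'E'
from h import *
S=calibration("scene");T=calibration("top")
a=grab_frame("scene");b=grab_frame("top");st=get_state();print(st["eef_pos"],st["ee_rot"],st["width"],st["moment"])
M={}
for c in("scene","top"):
  for n in("grey_tray_center","grey_tray_step"):
    M[c,n]=[np.round(x["location"],1).tolist() for x in mark_of(c,n)[:1]];print(c,n,M[c,n])
obs={"scene":([275.9,235.8],[296.1,227.4]),"top":([417.7,254.5],[397.6,264.7])}
P=lambda v:np.array([[v[0],v[1],.021],[v[0]-.06*np.cos(v[2]),v[1]-.06*np.sin(v[2]),.054]])
def f(v):
    r=[]
    for c,k in(("scene",S),("top",T)):
        q=proj(k,P(v))
        for i,n in enumerate(("grey_tray_center","grey_tray_step")):
            r.append(q[i]-obs[c][i])
            if M[c,n]: r.append(q[i]-M[c,n][0])
    return np.concatenate(r)
r=least_squares(f,[.546,-.244,-1.08],loss="soft_l1",f_scale=2);v=r.x;print(v.round(4),np.degrees(v[2]),f(v).round(1).tolist())
box=[[x,y,z] for z in(.042,) for x,y in((-.045,-.03),(.075,-.03),(.075,.03),(-.045,.03))]
st_=[[x,y,.054] for x,y in((-.075,-.03),(-.045,-.03),(-.045,.03),(-.075,.03))]
out=[]
for k,im,(x0,y0) in((S,a,(235,195)),(T,b,(375,215))):
    im=cv2.resize(im[y0:y0+75,x0:x0+90],None,fx=4.4,fy=4.4,interpolation=cv2.INTER_CUBIC);im2=im.copy()
    for pts,col in((box,(255,0,0)),(st_,(0,255,0))):
        W=R.from_euler("z",v[2]).apply(pts)+[v[0],v[1],0]
        q=((proj(k,W)-[x0,y0]+.5)*4.4).astype(np.int32);cv2.polylines(im2,[q],True,col,1)
    out.append(np.hstack([im2]))
cv2.imwrite("pics/g.png",np.hstack(out)[:,:,::-1])
E
```

```text
t: 4.55
eef_pos: [0.4761, 0.3355, 0.2626]
ee_rot: [3.141, -0.003, 0.275]
force: [0.1, 0.4, -3.6]
width: 0.0601
gripper_force: 40.0
[0.47776176 0.33684882 0.26242012] [3.14123051e+00 2.53119017e-05 2.74999586e-01] 0.05990558876950851 [-0.03715082 -0.09192762 -0.01728025]
scene grey_tray_center [[275.2, 239.5]]
scene grey_tray_step [[293.6, 228.9]]
top grey_tray_center [[416.0, 254.5]]
top grey_tray_step [[397.2, 263.0]]
[ 0.5479 -0.2447 -1.068 ] -61.19076300842884 [-0.3, 2.4, 0.4, -1.3, -1.1, 3.5, 1.4, 2.0, -0.0, -0.3, 1.7, -0.3, -0.2, 0.1, 0.2, 1.8]
```

View pics/g.png

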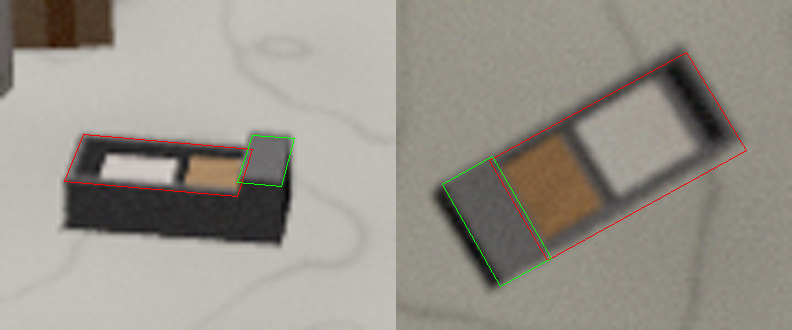

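The overlay matches the grey tray to within about 1 px in both views, at (.547, −.243) and −61°. Now I check blue in the hand with the wrist camera and carry it over.

```bash
python3 - <<'E'
from h import *
K=calibration("wrist");st=get_state();a=grab_frame("wrist");cv2.imwrite("pics/w2.png",a[:,:,::-1])
r=R.from_euler("xyz",st["ee_rot"]).as_matrix();p=st["eef_pos"]
# tool x = away from robot (blue -x);
for n,q in(("blue_tray_center",[0,0,.0077]),("blue_tray_step",[.06,0,.0077-.033])):
    print(n,[(np.round(x["location"],1),round(x["conf"],2)) for x in mark_of("wrist",n)[:2]],"pred",proj(K,p+r@q).round(1), "per 5mm",proj(K,p+r@(np.array(q)+[.005,0,0])).round(1))
E
python3 -m handwheel '[{"delta_pos":[0.05,-0.5,0],"dr":[0,0,-2]},{"delta_pos":[0.15,-0.9,0],"dr":[0,0,-3.5]},{"delta_pos":[0.15,-1,0],"dr":[0,0,-3.7]},{"delta_pos":[0.15,-1,0],"dr":[0,0,-3.7]},{"delta_pos":[0.15,-1,0],"dr":[0,0,-3.7]},{"delta_pos":[0.15,-1,0],"dr":[0,0,-3.7]},{"delta_pos":[0.15,-1,0],"dr":[0,0,-3.7]},{"delta_pos":[0.15,-1,0],"dr":[0,0,-3.7]},{"delta_pos":[0.15,-1,0],"dr":[0,0,-3.7]},{"delta_pos":[0.15,-1,0],"dr":[0,0,-3.7]}]' 1 40
python3 -m handwheel '[{"delta_pos":[0.15,-1,0],"dr":[0,0,-3.7]},{"delta_pos":[0.15,-1,0],"dr":[0,0,-3.7]},{"delta_pos":[0.15,-1,0],"dr":[0,0,-3.7]},{"delta_pos":[0.15,-1,0],"dr":[0,0,-3.7]},{"delta_pos":[0.15,-1,0],"dr":[0,0,-3.7]},{"delta_pos":[0.15,-1,0],"dr":[0,0,-3.7]},{"delta_pos":[0.15,-1,0],"dr":[0,0,-3.7]},{"delta_pos":[0.15,-1,0],"dr":[0,0,-3.7]},{"delta_pos":[0.12,-0.9,0],"dr":[0,0,-3.7]},{"delta_pos":[0.1,-0.6,0],"dr":[0,0,-3]}]' 1 40
python3 -m handwheel '[{"delta_pos":[0,0,0],"dr":[0,0,0]},{"delta_pos":[0,0,0],"dr":[0,0,0]},{"delta_pos":[0,0,0],"dr":[0,0,0]}]' 1 40
python3 -c "
from h import *
s=get_state();print(s['eef_pos'],np.degrees(s['ee_rot']))"
```

```text
blue_tray_center [(array([313.3, 303.5]), 0.62)] pred [[313.  306.2]] per 5mm [[313.  294.5]]
blue_tray_step [(array([311.7, 153.7]), 0.85)] pred [[313.5 156.3]] per 5mm [[313.5 138. ]]
t: 6.0
eef_pos: [0.5208, 0.0534, 0.2615]
ee_rot: [3.141, -0.001, -0.342]
force: [1.3, 0.3, -2.9]
width: 0.0598
gripper_force: 40.0
t: 7.0
eef_pos: [0.5631, -0.2321, 0.2611]
ee_rot: [3.14, -0.0, -0.977]
force: [-0.5, -0.0, -3.7]
width: 0.06
gripper_force: 40.0
t: 7.3
eef_pos: [0.5633, -0.2295, 0.2614]
ee_rot: [3.141, -0.0, -0.972]
force: [1.1, 0.8, -3.9]
width: 0.0598
gripper_force: 40.0
[ 0.56327868 -0.22949638  0.26135138] [ 1.79941894e+02 -2.59193213e-02 -5.56744345e+01]
```

View pics/w2.png

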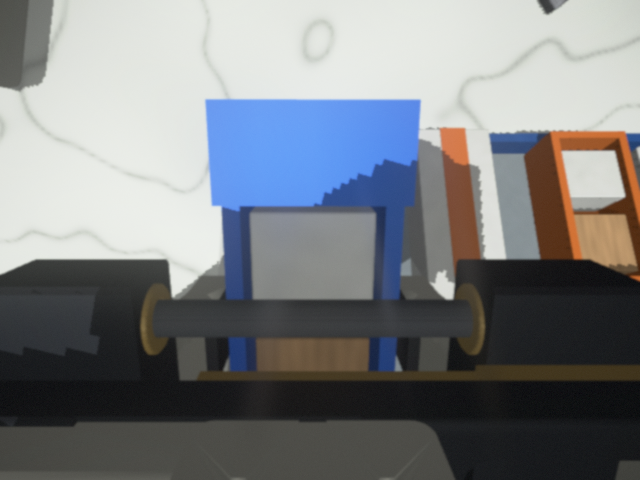

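The wrist view shows blue square in the grip, its step at columns 206–420 and rows 100–206, about 1 mm towards the step. Now I align over grey and go down part way.

```bash
python3 -m handwheel '[{"delta_pos":[0,-0.5,-0.3],"dr":[0,0,-2]},{"delta_pos":[0,-0.5,-0.7],"dr":[0,0,-2]},{"delta_pos":[0,-0.45,-0.9],"dr":[0,0,-1.5]},{"delta_pos":[0,0,-1],"dr":[0,0,0]},{"delta_pos":[0,0,-1],"dr":[0,0,0]},{"delta_pos":[0,0,-0.7],"dr":[0,0,0]},{"delta_pos":[0,0,-0.5],"dr":[0,0,0]},{"delta_pos":[0,0,-0.2],"dr":[0,0,0]},{"delta_pos":[0,0,0],"dr":[0,0,0]},{"delta_pos":[0,0,0],"dr":[0,0,0]}]' 1 40
python3 - <<'E'
from h import *
s=get_state();print(s['eef_pos'],np.degrees(s['ee_rot']),s["force"])
S=calibration("scene");T=calibration("top");a=grab_frame("scene");b=grab_frame("top")
r=R.from_euler("xyz",s["ee_rot"]).as_matrix();p=s["eef_pos"]
rim=lambda o,z,sg:[[o+sg*x,y,z] for x,y in((-.075,-.03),(.075,-.03),(.075,.03),(-.075,.03))]
v=[.547,-.243,np.radians(-61.2)];out=[]
for k,im,(x0,y0) in((S,a,(225,165)),(T,b,(375,210))):
    im=cv2.resize(im[y0:y0+100,x0:x0+90],None,fx=4.4,fy=4.4,interpolation=cv2.INTER_CUBIC)
    G=R.from_euler("z",v[2]).apply(rim(0,.042,1))+[v[0],v[1],0]
    B=[p+r@np.array([.001+x,y,.0077+.021]) for x,y in((-.075,-.03),(.075,-.03),(.075,.03),(-.075,.03))]
    for W,col in((G,(255,0,0)),(B,(0,255,0))):
        cv2.polylines(im,[((proj(k,W)-[x0,y0]+.5)*4.4).astype(np.int32)],True,col,1)
    out.append(im)
cv2.imwrite("pics/g2.png",np.hstack(out)[:,:,::-1])
E
```

```text
t: 8.3
eef_pos: [0.5642, -0.2733, 0.1033]
ee_rot: [3.141, -0.002, -1.068]
force: [-0.5, -0.1, -3.1]
width: 0.0596
gripper_force: 40.0
[ 0.56416614 -0.27332178  0.1032732 ] [ 1.79989116e+02 -9.91462895e-02 -6.11696317e+01] [-0.53607561 -0.12388962 -3.07442705]
```

View pics/g2.png

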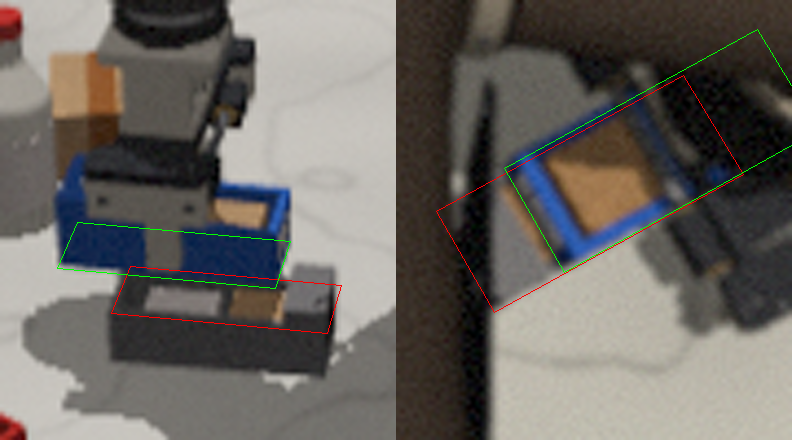

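In both views the blue underside and the grey rim match their model outlines, so I lower it gently.

```bash
python3 -m handwheel '[{"delta_pos":[0,0,-0.3],"dr":[0,0,0]},{"delta_pos":[0,0,-0.3],"dr":[0,0,0]},{"delta_pos":[0,0,-0.2],"dr":[0,0,0]},{"delta_pos":[0,0,-0.1],"dr":[0,0,0]},{"delta_pos":[0,0,-0.05],"dr":[0,0,0]},{"delta_pos":[0,0,0],"dr":[0,0,0]},{"delta_pos":[0,0,0],"dr":[0,0,0]}]' 1 40
python3 -c "
from h import *
s=get_state();print(s['eef_pos'],s['force'],s['moment'])"
```

```text
t: 9.1
eef_pos: [0.5638, -0.2733, 0.0742]
ee_rot: [3.141, -0.001, -1.068]
force: [0.4, -0.5, -3.3]
width: 0.0597
gripper_force: 40.0
[ 0.56375155 -0.27328915  0.07415172] [ 0.36947802 -0.54289487 -3.27722034] [ 7.11165448e-02 -7.85121897e-06  6.10521658e-03]
```

```bash
python3 -m handwheel '[{"delta_pos":[0,0,-0.05],"dr":[0,0,0]},{"delta_pos":[0,0,-0.05],"dr":[0,0,0]},{"delta_pos":[0,0,0],"dr":[0,0,0]}]' 1 40
python3 -m handwheel '[{"delta_pos":[0,0,-0.05],"dr":[0,0,0]},{"delta_pos":[0,0,0],"dr":[0,0,0]}]' 1 40
```

```text
t: 9.4
eef_pos: [0.564, -0.2733, 0.0728]
ee_rot: [3.142, -0.002, -1.068]
force: [-3.9, 3.4, 8.8]
width: 0.0597
gripper_force: 40.0
t: 9.6
eef_pos: [0.564, -0.2734, 0.0728]
ee_rot: [-3.141, -0.003, -1.067]
force: [-6.7, 5.3, 20.3]
width: 0.06
gripper_force: 40.0
```

```bash
python3 -m handwheel '[{"delta_pos":[0,0,0.07],"dr":[0,0,0]},{"delta_pos":[0,0,0],"dr":[0,0,0]}]' 1 40
python3 -m handwheel '[{"delta_pos":[0,0,0],"dr":[0,0,0]},{"delta_pos":[0,0,0],"dr":[0,0,0]},{"delta_pos":[0,0,0],"dr":[0,0,0]},{"delta_pos":[0,0,0],"dr":[0,0,0]}]' -1 40
python3 -m handwheel '[{"delta_pos":[0,0,0.3],"dr":[0,0,0]},{"delta_pos":[0,0,0.7],"dr":[0,0,0]},{"delta_pos":[0,0,1],"dr":[0,0,0]},{"delta_pos":[0,0,1],"dr":[0,0,0]},{"delta_pos":[0,0,1],"dr":[0,0,0]},{"delta_pos":[0,0.3,0.8],"dr":[0,0,2]},{"delta_pos":[0,0.7,0.5],"dr":[0,0,4]},{"delta_pos":[0,1,0.5],"dr":[0,0,6]},{"delta_pos":[0,1,0],"dr":[0,0,7]},{"delta_pos":[0,1,0],"dr":[0,0,7]}]' -1 40
python3 -m handwheel '[{"delta_pos":[0,1,0],"dr":[0,0,7]},{"delta_pos":[0,1,0],"dr":[0,1,7]},{"delta_pos":[0.1,1,0],"dr":[-1.2,4.3,7]},{"delta_pos":[0.2,1,0],"dr":[-1.2,4.3,7]},{"delta_pos":[0.2,1,0],"dr":[-1.2,4.3,7]},{"delta_pos":[0.2,1,0],"dr":[-1.2,4.3,7]},{"delta_pos":[0.2,1,0],"dr":[-1.2,4.3,7]},{"delta_pos":[0.2,1,0],"dr":[-1.2,4.3,4]},{"delta_pos":[0,0,0],"dr":[0,0,0]},{"delta_pos":[0,0,0],"dr":[0,0,0]}]' -1 40
python3 - <<'E'
from h import *
S=calibration("scene");T=calibration("top");a=grab_frame("scene");b=grab_frame("top");K=calibration("wrist");grab_frame("wrist")
s=get_state();print(s['eef_pos'],s['ee_rot'])
def mk(c,n): 
    m=mark_of(c,n);return (np.round(m[0]["location"],1),round(m[0]["conf"],2)) if m else None
for n in("blue_tray_center","blue_tray_step"):
    print(n,mk("scene",n),mk("top",n))
for n in("orange_tray_center","orange_tray_step"): print(n,mk("wrist",n),"top",mk("top",n),mk("scene",n))
for P in([.535,.124,.093],[.501,.114,.151]): print(proj(K,P).round(1))
v=[.547,-.243,np.radians(-61.2)];out=[]
rect=lambda x0,x1,z:[[x,y,z] for x,y in((x0,-.03),(x1,-.03),(x1,.03),(x0,.03))]
for k,im,(x0,y0) in((S,a,(225,175)),(T,b,(375,205))):
    im=cv2.resize(im[y0:y0+90,x0:x0+90],None,fx=4.4,fy=4.4,interpolation=cv2.INTER_CUBIC)
    for q,col in((rect(-.075,-.045,.054),(255,0,0)),(rect(-.04,.08,.084),(0,255,0)),(rect(.08,.11,.096),(255,0,255))):
        W=R.from_euler("z",v[2]).apply(q)+[v[0],v[1],0]
        cv2.polylines(im,[((proj(k,W)-[x0,y0]+.5)*4.4).astype(np.int32)],True,col,1)
    out.append(im)
cv2.imwrite("pics/g3.png",np.hstack(out)[:,:,::-1])
E
```

```text
t: 9.8
eef_pos: [0.5641, -0.2733, 0.0728]
ee_rot: [-3.141, -0.002, -1.068]
force: [-2.8, 3.0, 7.4]
width: 0.0597
gripper_force: 40.0
t: 10.2
eef_pos: [0.5636, -0.2733, 0.0713]
ee_rot: [3.141, -0.001, -1.068]
force: [-0.0, -1.0, -0.0]
width: 0.0847
gripper_force: 0.0
t: 11.2
eef_pos: [0.5636, -0.1523, 0.247]
ee_rot: [-3.141, -0.002, -0.61]
force: [-0.6, 0.0, -0.0]
width: 0.0875
gripper_force: 0.0
t: 12.2
eef_pos: [0.5968, 0.0878, 0.2447]
ee_rot: [3.0, 0.456, 0.293]
force: [0.0, 0.6, -0.5]
width: 0.0874
gripper_force: 0.0
[0.59650272 0.08591675 0.24653855] [3.00047476 0.45255488 0.29071669]
blue_tray_center (array([265.4, 225. ]), 0.59) (array([436.3, 243.6]), 0.91)
blue_tray_step (array([244.6, 210.8]), 0.93) (array([461.3, 229.9]), 0.92)
orange_tray_center (array([210.1, 196.6]), 0.78) top (array([253. , 255.6]), 0.92) (array([380.4, 261. ]), 0.81)
orange_tray_step (array([208. , 285.5]), 0.84) top (array([514.1, 268.5]), 0.69) (array([388.7, 234.4]), 0.77)
[[209.3 196.9]]
[[208.5 288.6]]
```

View pics/g3.png

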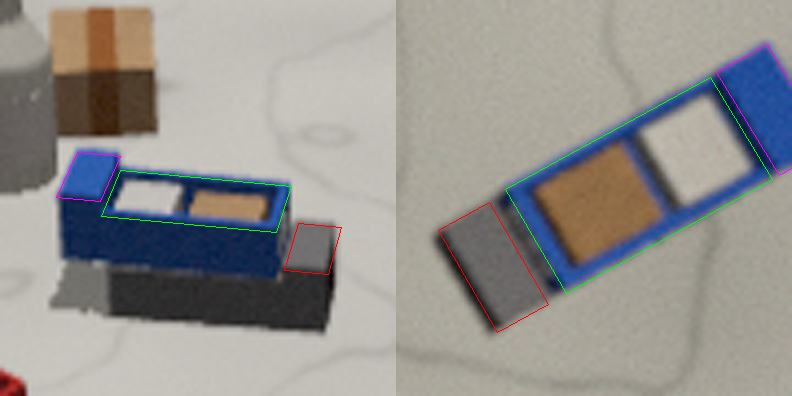

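The overlay shows blue sitting level on grey with the planned gap of about 5 mm and its sides in line. Orange also matches the model in the wrist view, centre (210,197). I work out the approach turn.

Run:
```python
from h import *
s=get_state();q0=R.from_euler("xyz",s["ee_rot"]);q=R.from_euler("xyz",[np.pi,.5236,.274])
print(np.degrees((q*q0.inv()).as_rotvec()).round(2),(np.array([.587,.138,.187])-s["eef_pos"])/.03)
```

```text
[ 5.75  5.81 -4.81] [-0.31729628  1.71338064 -1.95590016]
```

```bash
python3 -m handwheel '[{"delta_pos":[-0.1,0.6,-0.3],"dr":[1.92,1.94,-1.6]},{"delta_pos":[-0.1,0.6,-0.7],"dr":[1.92,1.94,-1.6]},{"delta_pos":[-0.1,0.5,-0.95],"dr":[1.92,1.94,-1.6]},{"delta_pos":[0,0,0],"dr":[0,0,0]},{"delta_pos":[0,0,0],"dr":[0,0,0]},{"delta_pos":[0,0,0],"dr":[0,0,0]}]' -1 40
python3 - <<'E'
from h import *
K=calibration("wrist");s=get_state();grab_frame("wrist")
q=R.from_euler("xyz",[np.pi,.5236,.274]);q0=R.from_euler("xyz",s["ee_rot"])
print(s["eef_pos"],s["ee_rot"],np.degrees((q*q0.inv()).as_rotvec()).round(2),(np.array([.539,.125,.100])-s["eef_pos"])/.03)
for n,P in(("orange_tray_center",[.535,.124,.093]),("orange_tray_step",[.501,.114,.151])):
    print(n,[(np.round(x["location"],1),round(x["conf"],2)) for x in mark_of("wrist",n)[:2]],"pred",proj(K,P).round(1))
E
```

```text
t: 13.45
eef_pos: [0.5882, 0.1373, 0.1886]
ee_rot: [3.14, 0.521, 0.275]
force: [0.3, 0.8, 0.7]
width: 0.088
gripper_force: 0.0
[0.5882248  0.13732469 0.18859081] [3.14026386 0.52149376 0.27476622] [ 0.03  0.13 -0.08] [-1.64082682 -0.41082305 -2.9530269 ]
orange_tray_center [(array([308.8, 238.8]), 0.76)] pred [[310.  241.9]]
orange_tray_step [(array([310.1, 345.3]), 0.83)] pred [[310.6 350.7]]
```

```bash
python3 -m handwheel '[{"delta_pos":[-0.4,-0.1,-0.7],"dr":[0,0,0]},{"delta_pos":[-0.4,-0.1,-0.7],"dr":[0,0,0]},{"delta_pos":[-0.3,-0.08,-0.6],"dr":[0,0,0]},{"delta_pos":[-0.25,-0.06,-0.45],"dr":[0,0,0]},{"delta_pos":[-0.15,-0.04,-0.3],"dr":[0,0,0]},{"delta_pos":[-0.1,-0.02,-0.2],"dr":[0,0,0]},{"delta_pos":[0,0,0],"dr":[0,0,0]}]' -1 40; python3 -m handwheel '[{"delta_pos":[0,0,0],"dr":[0,0,0]},{"delta_pos":[0,0,0],"dr":[0,0,0]},{"delta_pos":[0,0,0],"dr":[0,0,0]},{"delta_pos":[0,0,0],"dr":[0,0,0]},{"delta_pos":[0,0,0],"dr":[0,0,0]},{"delta_pos":[0,0,0],"dr":[0,0,0]}]' 1 40
python3 -m handwheel '[{"delta_pos":[0,0,0.5],"dr":[0,0,0]},{"delta_pos":[0,0,0.8],"dr":[0,0,0]},{"delta_pos":[0,0,1],"dr":[0,0,0]},{"delta_pos":[0,0,1],"dr":[0,0,0]},{"delta_pos":[0,0,1],"dr":[1.62,-5.78,0]},{"delta_pos":[0,0,0.7],"dr":[1.62,-5.78,0]},{"delta_pos":[0,0,0.4],"dr":[1.62,-5.78,0]},{"delta_pos":[0,0,0],"dr":[1.62,-5.78,0]},{"delta_pos":[0,0,0],"dr":[1.62,-5.78,0]},{"delta_pos":[0,0,0],"dr":[0,0,0]}]' 1 40
python3 - <<'E'
from h import *
K=calibration("wrist");st=get_state();a=grab_frame("wrist");cv2.imwrite("pics/w4.png",a[:,:,::-1])
q=R.from_euler("xyz",st["ee_rot"]);r=q.as_matrix();p=st["eef_pos"];print(p,st["ee_rot"],st["force"])
for n,o in(("orange_tray_center",[0,0,.0077]),("orange_tray_step",[-.06,0,.0077-.033])):
    print(n,[(np.round(x["location"],1),round(x["conf"],2)) for x in mark_of("wrist",n)[:2]],"pred",proj(K,p+r@o).round(1))
# +x top edge of orange rim ends, for reading in the picture
print("far rim end",proj(K,[p+r@np.array([.075,y,.0077-.021]) for y in(-.03,.03)]).round(1),"per5",proj(K,[p+r@np.array([.08,0,.0077-.021])]).round(1))
q1=R.from_euler("xyz",[np.pi,0,np.radians(-61.2)]);print(np.degrees((q1*q.inv()).as_rotvec()).round(2))
E
```

```text
t: 14.3
eef_pos: [0.5394, 0.1257, 0.0985]
ee_rot: [-3.141, 0.524, 0.275]
force: [0.6, -0.0, -0.5]
width: 0.0879
gripper_force: 0.0
t: 14.9
eef_pos: [0.5399, 0.1258, 0.0988]
ee_rot: [-3.142, 0.523, 0.275]
force: [0.7, -1.3, 0.1]
width: 0.0598
gripper_force: 40.0
t: 15.9
eef_pos: [0.5368, 0.1247, 0.2623]
ee_rot: [-3.141, -0.004, 0.275]
force: [-0.2, 0.2, -3.0]
width: 0.0599
gripper_force: 40.0
[0.53676401 0.12469935 0.26226684] [-3.14068295 -0.00396476  0.27458798] [-0.17092754  0.22454964 -3.0428179 ]
orange_tray_center [(array([311.4, 305.5]), 0.94)] pred [[313.  306.2]]
orange_tray_step [] pred [[313.2 501.1]]
far rim end [[213.8 103.8]
 [412.9 103.8]] per5 [[313.4  86.1]]
[ 4.000e-02  2.500e-01 -7.693e+01]
```

View pics/w4.png

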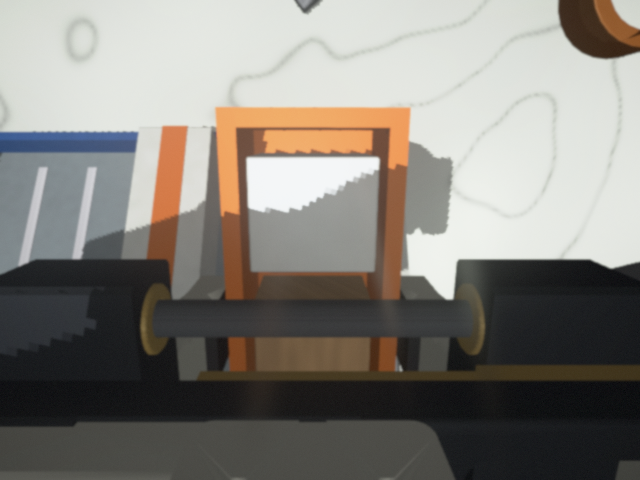

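The wrist view shows orange square in the grip, its far rim end at row 106 and columns 217–410. It sits about 3–4 mm lower in the jaws than assumed and is centred lengthwise. Now I carry it over.

```bash
python3 -m handwheel '[{"delta_pos":[0.02,-0.3,0],"dr":[0,0.25,-2]},{"delta_pos":[0.02,-0.6,0],"dr":[0,0,-4]},{"delta_pos":[0.02,-0.8,0],"dr":[0,0,-5]},{"delta_pos":[0.02,-0.8,0],"dr":[0,0,-5]},{"delta_pos":[0.02,-0.8,0],"dr":[0,0,-5]},{"delta_pos":[0.02,-0.8,0],"dr":[0,0,-5]},{"delta_pos":[0.02,-0.8,0],"dr":[0,0,-5]},{"delta_pos":[0.02,-0.8,0],"dr":[0,0,-5]},{"delta_pos":[0.02,-0.8,0],"dr":[0,0,-5]},{"delta_pos":[0.02,-0.8,0],"dr":[0,0,-5]}]' 1 40
python3 -m handwheel '[{"delta_pos":[0.02,-0.8,0],"dr":[0,0,-5]},{"delta_pos":[0.02,-0.8,0],"dr":[0,0,-5]},{"delta_pos":[0.03,-0.8,0],"dr":[0,0,-5]},{"delta_pos":[0.03,-0.8,0],"dr":[0,0,-5]},{"delta_pos":[0.03,-0.8,0],"dr":[0,0,-5]},{"delta_pos":[0.03,-0.5,0],"dr":[0,0,-4]},{"delta_pos":[0.02,-0.3,0],"dr":[0,0,-2]},{"delta_pos":[0,0,0],"dr":[0,0,0]},{"delta_pos":[0,0,0],"dr":[0,0,0]}]' 1 40
python3 - <<'E'
from h import *
st=get_state();q=R.from_euler("xyz",st["ee_rot"]);q1=R.from_euler("xyz",[np.pi,0,np.radians(-61.2)]);print(np.degrees((q1*q.inv()).as_rotvec()).round(2),(np.array([.5475,-.2435,.14])-st["eef_pos"])/.03)
E
```

```text
t: 17.05
eef_pos: [0.5459, -0.0947, 0.2598]
ee_rot: [3.141, 0.006, -0.534]
force: [0.6, 1.0, -3.8]
width: 0.0598
gripper_force: 40.0
t: 17.95
eef_pos: [0.551, -0.2373, 0.2599]
ee_rot: [3.141, 0.005, -1.069]
force: [0.4, 0.2, -3.0]
width: 0.0598
gripper_force: 40.0
[-0.25 -0.16  0.06] [-0.11655158 -0.20799058 -3.9980917 ]
```

```bash
python3 -m handwheel '[{"delta_pos":[-0.06,-0.1,-0.3],"dr":[-0.25,-0.16,0]},{"delta_pos":[-0.06,-0.1,-0.7],"dr":[0,0,0]},{"delta_pos":[0,0,-0.9],"dr":[0,0,0]},{"delta_pos":[0,0,-0.9],"dr":[0,0,0]},{"delta_pos":[0,0,-0.7],"dr":[0,0,0]},{"delta_pos":[0,0,-0.4],"dr":[0,0,0]},{"delta_pos":[0,0,-0.1],"dr":[0,0,0]},{"delta_pos":[0,0,0],"dr":[0,0,0]},{"delta_pos":[0,0,0],"dr":[0,0,0]}]' 1 40
python3 - <<'E'
from h import *
st=get_state();q=R.from_euler("xyz",st["ee_rot"]);q1=R.from_euler("xyz",[np.pi,0,np.radians(-61.2)]);print(np.degrees((q1*q.inv()).as_rotvec()).round(2),(np.array([.5475,-.2435,.14])-st["eef_pos"])/.03,st["force"])
E
```

```text
t: 18.85
eef_pos: [0.5482, -0.2433, 0.1417]
ee_rot: [-3.139, -0.002, -1.069]
force: [0.2, 0.0, -3.2]
width: 0.0599
gripper_force: 40.0
[0.05 0.19 0.04] [-0.02217895 -0.00657378 -0.05799395] [ 0.20491141  0.00876033 -3.2245588 ]
```

```bash
python3 -m handwheel '[{"delta_pos":[0,0,-0.3],"dr":[0,0,0]},{"delta_pos":[0,0,-0.2],"dr":[0,0,0]},{"delta_pos":[0,0,-0.1],"dr":[0,0,0]},{"delta_pos":[0,0,-0.05],"dr":[0,0,0]},{"delta_pos":[0,0,-0.05],"dr":[0,0,0]},{"delta_pos":[0,0,0],"dr":[0,0,0]}]' 1 40
python3 -m handwheel '[{"delta_pos":[0,0,-0.05],"dr":[0,0,0]},{"delta_pos":[0,0,-0.05],"dr":[0,0,0]},{"delta_pos":[0,0,0],"dr":[0,0,0]}]' 1 40
```

```text
t: 19.45
eef_pos: [0.5474, -0.2432, 0.1194]
ee_rot: [-3.141, -0.001, -1.069]
force: [-0.4, -0.5, -3.7]
width: 0.0597
gripper_force: 40.0
t: 19.75
eef_pos: [0.5472, -0.2432, 0.1164]
ee_rot: [-3.141, -0.001, -1.07]
force: [0.4, -0.1, -3.4]
width: 0.0595
gripper_force: 40.0
```

```bash
python3 -m handwheel '[{"delta_pos":[0,0,-0.04],"dr":[0,0,0]},{"delta_pos":[0,0,-0.03],"dr":[0,0,0]},{"delta_pos":[0,0,0],"dr":[0,0,0]}]' 1 40
```

```text
t: 20.05
eef_pos: [0.5474, -0.2433, 0.1145]
ee_rot: [-3.141, -0.001, -1.069]
force: [-0.8, -0.3, -3.4]
width: 0.0596
gripper_force: 40.0
```

```bash
python3 -m handwheel '[{"delta_pos":[0,0,-0.04],"dr":[0,0,0]},{"delta_pos":[0,0,0],"dr":[0,0,0]}]' 1 40;python3 -m handwheel '[{"delta_pos":[0,0,-0.03],"dr":[0,0,0]},{"delta_pos":[0,0,0],"dr":[0,0,0]}]' 1 40
```

```text
t: 20.25
eef_pos: [0.5474, -0.2433, 0.1144]
ee_rot: [-3.14, -0.002, -1.069]
force: [-2.2, 2.8, 6.0]
width: 0.0598
gripper_force: 40.0
t: 20.45
eef_pos: [0.5474, -0.2433, 0.1144]
ee_rot: [-3.14, -0.002, -1.069]
force: [-5.4, 3.8, 13.3]
width: 0.0601
gripper_force: 40.0
```

Contact, with a light press. I release, lift straight up, then move clear and check.

```bash
python3 -m handwheel '[{"delta_pos":[0,0,0.05],"dr":[0,0,0]},{"delta_pos":[0,0,0],"dr":[0,0,0]}]' 1 40
python3 -m handwheel '[{"delta_pos":[0,0,0],"dr":[0,0,0]},{"delta_pos":[0,0,0],"dr":[0,0,0]},{"delta_pos":[0,0,0],"dr":[0,0,0]},{"delta_pos":[0,0,0],"dr":[0,0,0]},{"delta_pos":[0,0,0],"dr":[0,0,0]}]' -1 40
python3 -m handwheel '[{"delta_pos":[0,0,0.3],"dr":[0,0,0]},{"delta_pos":[0,0,0.7],"dr":[0,0,0]},{"delta_pos":[0,0,1],"dr":[0,0,0]},{"delta_pos":[0,0,1],"dr":[0,0,0]},{"delta_pos":[0,0,1],"dr":[0,0,0]},{"delta_pos":[0,0.3,0.5],"dr":[0,0,0]},{"delta_pos":[0,0.7,0],"dr":[0,0,0]},{"delta_pos":[0,1,0],"dr":[0,0,0]},{"delta_pos":[0,1,0],"dr":[0,0,0]},{"delta_pos":[0,1,0],"dr":[0,0,0]}]' -1 40
python3 -m handwheel '[{"delta_pos":[0,1,0],"dr":[0,0,0]},{"delta_pos":[0,1,0],"dr":[0,0,0]},{"delta_pos":[0,1,0],"dr":[0,0,0]},{"delta_pos":[0,1,0],"dr":[0,0,0]},{"delta_pos":[0,0.5,0],"dr":[0,0,0]},{"delta_pos":[0,0,0],"dr":[0,0,0]}]' -1 40
python3 - <<'E'
from h import *
S=calibration("scene");T=calibration("top");a=grab_frame("scene");b=grab_frame("top")
v=[.547,-.243,np.radians(-61.2)];out=[]
rect=lambda x0,x1,z:[[x,y,z] for x,y in((x0,-.03),(x1,-.03),(x1,.03),(x0,.03))]
for k,im,(x0,y0) in((S,a,(225,155)),(T,b,(375,195))):
    im=cv2.resize(im[y0:y0+110,x0:x0+90],None,fx=4.4,fy=4.4,interpolation=cv2.INTER_CUBIC)
    for q,col in((rect(-.075,-.045,.054),(255,0,0)),(rect(.08,.11,.096),(255,0,255)),(rect(-.0445,.0755,.126),(0,255,0)),(rect(-.0745,-.0445,.138),(0,255,255))):
        W=R.from_euler("z",v[2]).apply(q)+[v[0],v[1],0]
        cv2.polylines(im,[((proj(k,W)-[x0,y0]+.5)*4.4).astype(np.int32)],True,col,1)
    out.append(im)
cv2.imwrite("pics/g5.png",np.hstack(out)[:,:,::-1])
E
```

```text
t: 20.65
eef_pos: [0.5476, -0.2433, 0.1144]
ee_rot: [-3.14, -0.002, -1.069]
force: [-1.4, 1.9, 4.0]
width: 0.0599
gripper_force: 40.0
t: 21.15
eef_pos: [0.5474, -0.2433, 0.1138]
ee_rot: [-3.141, -0.001, -1.07]
force: [1.0, 0.2, 1.3]
width: 0.0867
gripper_force: 0.0
t: 22.15
eef_pos: [0.5472, -0.1223, 0.2497]
ee_rot: [-3.14, -0.001, -1.07]
force: [0.3, -0.3, 0.1]
width: 0.0876
gripper_force: 0.0
t: 22.75
eef_pos: [0.5475, 0.0133, 0.2495]
ee_rot: [-3.14, -0.001, -1.067]
force: [1.0, -1.1, -1.3]
width: 0.0879
gripper_force: 0.0
```

View pics/g5.png

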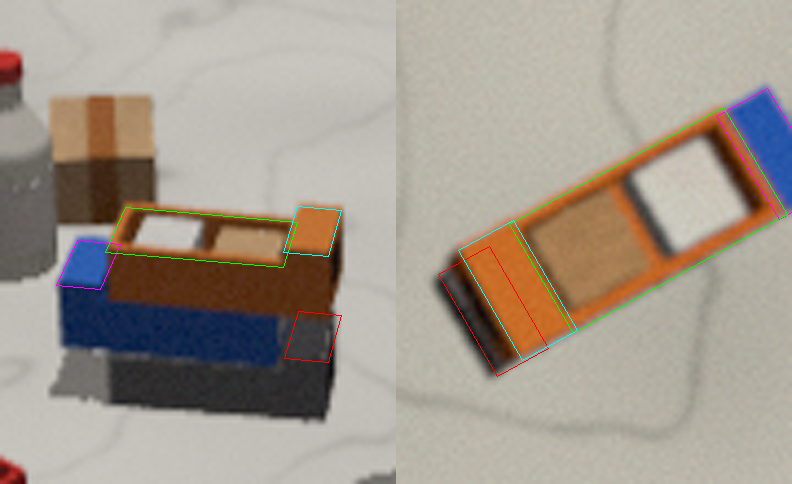

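The overlay shows the full stack where it was planned: level, aligned, steps alternating, and blue and grey not moved. I'm handing in.

```bash
python3 -c "
from station import *
print(job_done())"
```

```text
the job is handed in; nothing more can be done
None
```

The tray stack is built and handed in: blue sits on grey and orange on blue, each about 4–5 mm from the step below, level and in line by the last camera check, with steps alternating; the hand-in call gave no verdict.

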